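# Fill the tip bucket until it dumps, then latch it upright again

### The arm

A 7-joint arm with a two-finger parallel gripper is mounted at the origin on a cart in front of the work surface, level with it; the furniture and walls round the work are solid. World frame = base frame: x ahead of the robot, y to its left, z up, the work surface at z = 0. Lengths are in mm, angles in rad, forces in N, time in s.
With the tool pointing down it reaches from about 400 to 875 mm from the base axis. Payload 6.5 kg.
Tool frame: the origin (TCP) lies at the centre of the arm's flange, where the gripper is bolted on; the fingertips stand 166 mm ahead of it and the grasp point (between the pads) lies 147 mm ahead of it (manip.tcp_to_grasp is the distance from the TCP to the grasp point, in mm); z points along the fingers, y is the line along which they close (so a half turn about z gives the same grasp; the last joint's range is limited). The gripper opens to 88 mm and grips with 3 to 60 N. Pads are 18 mm wide; open, the fingers measure 123 mm over their backs; the gripper's body (75 mm by 187 mm) begins 45 mm behind the grasp point.
Start: joints at [1.249, 0.536, -0.004, 1.538, 0.003, 1.067, -0.071], TCP at [164.463, -628.842, 404.716] pointing down, gripper open.
Joint ranges: [-2.7, 2.7], [-0.37, 2.16], [-1.27, 1.26], [0.24, 2.4], [-1.31, 4.45], [0.19, 1.91], [-2.76, 2.76]. Speed limits (rad/s): [2.39, 2.39, 3.14, 3.14, 3.14, 3.14, 3.14].

### API

Orientations are given as a unit quaternion [w, x, y, z].
In Python, from workcell import manip gives the robot as it stands.
- The arm moves only by the tool send_rows, never from a script. Its argument "moves" is a list that holds one entry, the list of rows, each a list of 7 numbers: the turn, a rotation vector about the tool's x, y, z in degrees, then the shift along the tool's x, y, z in m, then the opening, from 0 (shut) to 1 (fully open). A call has 1 to 20 rows; each row shifts and turns the commanded pose from where the row before left it, along the tool's axes as they then stand; what a row does not reach is not made up. A row lasts 1/12 s, in which the tool goes at most 41.7 mm and 7.16 degrees, less where a joint would pass 70% of its speed; a pose out of reach is approached as far as the arm can. A call is refused whole if a number of a shift passes 0.0417 or a number of a turn 7.16, either way. A call with a gripper value outside its range is refused whole. The fingers move at their own pace and stop on an object; "grip_force" is the grip in N (left out, the last holds). Time passes only in rows, so rows that do not move let the fingers close. It gives the time, the measured TCP pose, the force, the opening and the grip force at its end, in the units of the state.
- manip.sense(): the state, without advancing time (a new reading comes with each control period).
- manip.get_image(name): name is "side" or "top" or "wrist"; returns a dict with "color" (420x560x3 uint8, red, green, blue), "z_map" (420x560 float32, mm along the optical axis (not along the pixel's ray), 0 where there is no reading), "fov_y" (degrees; the focal length in pixels is half the picture's height over the tangent of half this angle, whatever the lens; pixels are square), "cx", "cy" (the principal point, pixels), "k1" (the pictures are not rectified: a ray, as slopes to the right and down, at radius r is drawn at 1 + k1 r^2 times it, then the intrinsics apply), "eye" and "orientation" of the camera in the world. Camera axes: x right, y up, looking along -z (the intrinsics and any distortion apply to the point x, -y, -z); pixel columns grow to the right and rows downward; lengths in mm; the calibration is good to about 2 mm. A picture is of the moment at which its call begins.
- manip.finish_job(): hands the job in; it is judged then, once.
Trained networks look in a picture, given as the dict that the camera call returned (one of the last four; its "shot" number tells which), for a name from the list of things; names that differ only in an ending like _2 or _b are one class to them, and where a whole thing is asked for, a point or a joint stands for the part that bears it (a point fixed in the world has none). Each returns a list of dicts, best first, with "conf" (0 to 1); they miss things now and then, are a little off and sometimes report something else, mostly with a low value. They report only what shows in the picture. A call takes as long as a camera call.
- manip.search_frame(picture, target): "location" ([x, y, z] in mm, in world coordinates, good to about 4 mm: the middle of the surface that is visible of it).
The state is a dict: "t": time; "joint_positions": joint angles; "qvel": joint speeds; "joint_efforts": joint torques, N m; "position": TCP position; "eef_rot": TCP orientation; "force": force on the tool from outside, world axes, zero at the start; "torque": the same for the moment, N m; "grip_width": finger opening in mm; "grasp_force": force on a finger pad.
Only numpy, scipy, OpenCV 4.12 (cv2) and the standard library are available. Lean on these libraries where they do the work, as an engineer would, in place of code of your own. Each camera call takes 0.05 s, during which the arm holds its last target. There are 200 camera calls.

### The job

Stand the tall white bottles one at a time in the tip bucket's trough, setting them down rather than dropping them, until their weight alone trips the bucket and it empties itself into the basket; do not push it over or put bottles in the basket by hand. Then lead the empty bucket back by its tail bar and press the bar down, without forcing it, until the bucket has snapped past its catch and sits fully home and upright. Add no bottles after it has tripped: those not needed, and the other things, stay where they stand.

Things in the scene. Friction and masses are not known exactly. Their poses are not given: they have to be found in the camera images.
- bucket (a joint): tip bucket's angle about its hinge, rad: 0 = upright, fully home behind its catch, on a hard stop; grows as it tips away from the robot; 1.8 = fully tipped, on its stop. Loaded with enough weight (as a rule two or three bottles, which look alike but weigh 105 to 190 g each) it trips and swings over by itself. Empty, it stays tipped above about 0.7 and falls back below about 0.4
- plunger (a joint): the sprung catch on the stand's left side, m: 0 = out, up to 0.004 as the bucket passes it. A bucket falling back rests on the catch at about 0.22 rad (tail bar 23 mm too high) and is not yet home: it takes a push of 4 to 8 N straight down on the tail bar to snap it past the catch to 0 rad
- stand: fixed metal stand carrying the bucket: base plate 115 x 350 mm, two upright cheek plates, 300 mm over their outsides, up to 245 mm high. Origin on the worktop straight below the hinge; x points the way the bucket tips (away from the robot), y along the hinge, to the left, z up. Turned at most 0.25 rad
- hinge (a point): middle of the bucket's hinge axis (along the stand's y), 225 mm over the worktop; axes as the stand's. Two dark counterweight blocks on the bucket, outside the ends of the trough (104 to 130 mm from the middle in y), lie at home 32 to 62 mm behind the hinge and 28 to 62 mm above it
- trough_floor (a point): centre of the inner floor of the bucket's open steel trough; at home 55 mm in front of (stand +x) and 5 mm above the hinge, axes as the stand's; turns with the bucket. Floor 50 mm in x, 184 mm in y; walls 40 mm high, that on the +x side flared. Four bottles can stand in one row along y, 42 mm apart, near the middle in x: gripped across x, above the walls
- tail_bar (a point): middle of the bucket's tail bar: round steel, 12 mm thick, along the hinge direction, free over 104 mm between two arms, 105 mm from the hinge axis. At home 85 mm behind (stand -x, robot side) and 62 mm below the hinge; fully tipped 41 mm behind and 97 mm above it. Can be pinched from above and led back down along its arc
- basket_floor (a point): centre of the inner floor of the turquoise slotted basket, fixed under the front of the bucket, 184 x 314 x 96 mm high outside, long along the stand's y; axes as the stand's
- bottle0_mid (a point): one of four like white bottles with a blue cap, round, 36 mm thick and 85 mm high (body up to 73 mm, cap 22 mm thick above), standing on the worktop; point on its axis half-way up (42.5 mm over its foot), z up
- bottle1_mid (a point): one of four like white bottles with a blue cap, round, 36 mm thick and 85 mm high (body up to 73 mm, cap 22 mm thick above), standing on the worktop; point on its axis half-way up (42.5 mm over its foot), z up
- bottle2_mid (a point): one of four like white bottles with a blue cap, round, 36 mm thick and 85 mm high (body up to 73 mm, cap 22 mm thick above), standing on the worktop; point on its axis half-way up (42.5 mm over its foot), z up
- bottle3_mid (a point): one of four like white bottles with a blue cap, round, 36 mm thick and 85 mm high (body up to 73 mm, cap 22 mm thick above), standing on the worktop; point on its axis half-way up (42.5 mm over its foot), z up
- short_bottle_mid (a point): bystander: shorter brown bottle, 30 mm thick and 70 mm high; point half-way up. Not to be moved
- timer_mid (a point): bystander: white bench timer 63 x 66 x 30 mm; point 10 mm over its foot. Not to be moved
- slips_box_mid (a point): bystander: small flat box 50 x 50 x 20 mm; point half-way up. Not to be moved

How it is judged:
By the outcome, as a careful person would: the job done as asked, in the order asked, and still so for the second after the job is handed in, with the robot touching nothing.
It also fails if it takes over 72 s, if anything falls off the work surface, if the arm or the gripper's body presses on something with over 40 N, if the wrist force passes 120 N, or if a joint passes its speed limit or range.

## Working session

There is one attempt and no reset: what is moved stays moved. The work goes in short steps, Python scripts to look and compute and a tool call to move; the robot and the scene stay as the last step left them, time stands still between calls to the robot, and variables do not carry over. Pictures are saved under pics/ and viewed, at most 13 in all, crops included, and the job is handed in when it is done.

Besides the shell and the picture viewer there is one more tool, called as name(argument=value, ...) on one line, values as JSON. send_rows: Moves the arm, as the interface text tells. Its arguments: {"type":"object","properties":{"moves":{"type":"array"},"grip_force":{"type":"number"}},"required":["moves"]}

```bash
mkdir -p pics; ls; cat > h.py <<'E'
import numpy as np, cv2
from workcell import manip
from scipy.spatial.transform import Rotation as R
def q2R(q): return R.from_quat([q[1],q[2],q[3],q[0]]).as_matrix()
def cloud(p):
    z=p["z_map"];H,W=z.shape;f=H/2/np.tan(np.radians(p["fov_y"])/2)
    v,u=np.mgrid[:H,:W];xd=(u-p["cx"])/f;yd=(v-p["cy"])/f
    x,y=xd.copy(),yd.copy()
    for _ in range(8):
        s=1+p["k1"]*(x*x+y*y);x,y=xd/s,yd/s
    P=np.stack([x*z,-y*z,-z],-1)
    W_=P@q2R(p["orientation"]).T+np.array(p["eye"]);W_[z<=0]=np.nan
    return W_
def save(p,n): cv2.imwrite(f"pics/{n}.png",p["color"][:,:,::-1])
E
python3 - <<'E'
from h import *
s=manip.sense();print(s)
for c in("top","side"):
    p=manip.get_image(c);save(p,c+"0");np.save(c+"0.npy",cloud(p));print(c,p["eye"],p["orientation"],p["fov_y"])
    for n in["bottle0_mid","short_bottle_mid","timer_mid","slips_box_mid","tail_bar","trough_floor","basket_floor","stand"]:
        print(n,[(np.round(d["location"]).tolist(),round(d["conf"],2)) for d in manip.search_frame(p,n)][:6])
E
```

```text
pics
{'t': 0.0, 'joint_positions': array([ 1.2488322 ,  0.53717746, -0.00449328,  1.53886483,  0.00260278,
        1.06726012, -0.07121669]), 'qvel': array([-6.96210069e-04, -8.28644772e-04, -9.73300055e-04, -7.73883546e-04,
        8.31668809e-04, -7.62485286e-05,  8.05231862e-04]), 'joint_efforts': array([ 1.04575306e-04, -5.70969200e+01,  9.90930162e-01, -2.51602113e+01,
       -5.62545913e-02,  1.80707983e-02,  1.81956425e-04]), 'position': array([ 164.39008989, -628.5346906 ,  403.83421428]), 'eef_rot': array([-8.37231464e-04,  9.91827261e-01,  1.27585099e-01, -1.57915326e-04]), 'force': array([ 0.59846233, -0.03148978, -0.57312376]), 'torque': array([ 0.04434214,  0.04087082, -0.00770545]), 'grasp_force': 0.0, 'grip_width': 87.94185798945294}
top [ 410.59830841   14.22843451 1334.05300782] [-0.7012639  -0.0458465   0.03928133  0.71034078] 51.02943978573033
bottle0_mid []
short_bottle_mid [([510.0, -366.0, 48.0], 0.58), ([595.0, 197.0, 231.0], 0.26)]
timer_mid [([656.0, -190.0, 27.0], 0.73)]
slips_box_mid [([399.0, -386.0, 20.0], 0.5), ([449.0, -256.0, 66.0], 0.25)]
tail_bar [([594.0, 196.0, 230.0], 0.67)]
trough_floor [([594.0, 195.0, 231.0], 0.89)]
basket_floor [([632.0, 171.0, 65.0], 0.83)]
stand [([514.0, 200.0, 182.0], 0.88)]
side [  546.37629628 -1102.15210447   650.3143708 ] [ 0.84073774  0.54132364  0.00773153 -0.00830616] 54.54678229990832
bottle0_mid [([446.0, -277.0, 48.0], 0.71), ([505.0, 92.0, 192.0], 0.24)]
short_bottle_mid [([517.0, -383.0, 42.0], 0.71)]
timer_mid [([656.0, -202.0, 21.0], 0.81)]
slips_box_mid [([405.0, -396.0, 21.0], 0.76), ([446.0, -281.0, 50.0], 0.7), ([436.0, -127.0, 45.0], 0.37)]
tail_bar [([574.0, 194.0, 244.0], 0.86)]
trough_floor [([574.0, 200.0, 251.0], 0.61)]
basket_floor [([626.0, 193.0, 56.0], 0.92)]
stand [([502.0, 94.0, 192.0], 0.75)]
```

```bash
python3 -c "
import cv2,numpy as np
a=[cv2.imread(f'pics/{c}0.png') for c in('top','side')]
cv2.imwrite('pics/both.png',cv2.resize(np.vstack(a),(400,600)))"
```

```text
(no output)
```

View pics/top0.png

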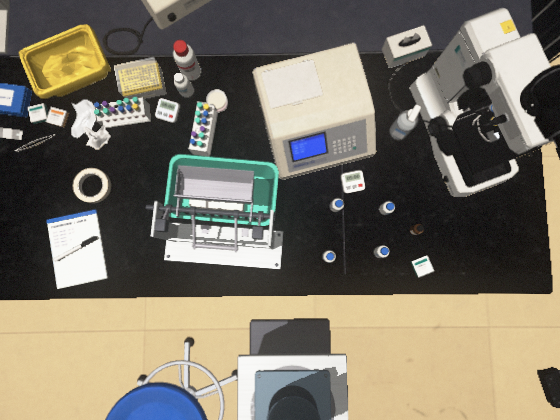

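View pics/side0.png

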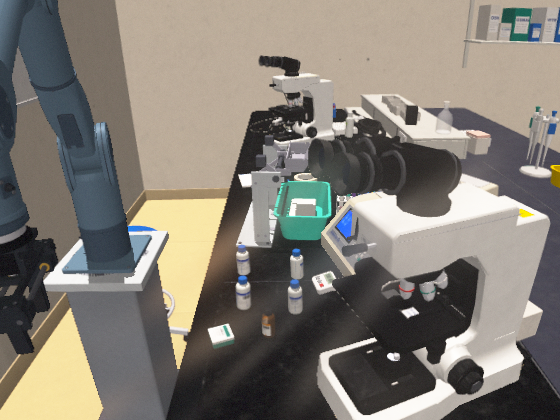

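The top view shows four blue caps at about (338,204), (388,208), (330,257) and (382,252). The bucket is at home, with the stand plate's near edge running from (165,262) to (283,268). Next I'll measure the caps, stand yaw and features.

```bash
python3 - <<'E'
from h import *
img=cv2.imread("pics/top0.png");W=np.load("top0.npy")
hsv=cv2.cvtColor(img,cv2.COLOR_BGR2HSV)
m=((hsv[...,0]>95)&(hsv[...,0]<125)&(hsv[...,1]>120)&(hsv[...,2]>60)).astype(np.uint8);m[:,:320]=0;m[:195]=0;m[270:]=0;m[:,400:]=0
n,l,st,c=cv2.connectedComponentsWithStats(m)
for i in range(1,n):
    if st[i,4]>8:
        q=W[l==i];q=q[q[:,2]>75];print("cap",c[i].round(1),st[i,4],q.mean(0).round(1) if len(q) else None)
# bottle tops by depth
for (u,v) in[(338,204),(388,208),(330,257),(382,252),(417,229),(352,182),(423,266)]:
    q=W[v-14:v+15,u-14:u+15].reshape(-1,3);zm=np.nanmax(q[:,2]);t=q[q[:,2]>zm-6];print((u,v),"top",zm.round(1),((t.max(0)+t.min(0))/2).round(1),len(t))
# machine front
q=W[60:190,250:380].reshape(-1,3);q=q[q[:,2]>60];print("machine min x",np.nanmin(q[:,0]),"z",np.nanmax(q[:,2]))
# base plate: z 2..15 white
s=np.zeros(W.shape[:2],bool);s[225:275,155:290]=1
bp=s&(W[...,2]>1)&(W[...,2]<14)&(hsv[...,2]>150)&(hsv[...,1]<40)
pts=W[bp];print("plate z",np.median(pts[:,2]))
r=cv2.minAreaRect(pts[:,:2].astype(np.float32));print("plate rect",r,cv2.boxPoints(r).round(0).tolist())
# machine + high points
for lo,hi in((180,215),(215,240),(240,262),(262,310)):
    k=np.zeros_like(s);k[150:270,140:290]=1;k&=(W[...,2]>lo)&(W[...,2]<hi);q=W[k]
    if len(q)>4:r=cv2.minAreaRect(q[:,:2].astype(np.float32));print(lo,hi,len(q),r)
big=cv2.resize(img[140:280,140:300],(800,700),interpolation=cv2.INTER_CUBIC)[:600];cv2.imwrite("pics/st.png",big)
E
```

```text
cap [338.7 203. ] 39 [ 587.1 -140.3   83.2]
cap [389.9 205.9] 42 [ 576.6 -285.6   83.9]
cap [384.1 250.7] 43 [ 449.5 -264.1   83.5]
cap [329.7 256.1] 39 [ 436.  -110.8   83.4]
(338, 204) top 88.6 [ 586.8 -141.1   85.6] 30
(388, 208) top 88.3 [ 576.2 -285.5   85.5] 37
(330, 257) top 88.2 [ 436.2 -111.5   85.2] 34
(382, 252) top 89.2 [ 448.5 -266.    86.2] 28
(417, 229) top 74.0 [ 514.7 -370.6   71.2] 21
(352, 182) top 32.2 [ 668.7 -189.3   29.2] 77
(423, 266) top 26.7 [ 405.4 -386.6   23.8] 98
machine min x 598.9792283691235 z 273.413319127857
plate z 7.52655389239942
plate rect ((480.7189636230469, 200.50050354003906), (350.5573425292969, 128.65118408203125), 85.21014404296875) [[402.0, 31.0], [530.0, 20.0], [559.0, 370.0], [431.0, 381.0]]
180 215 196 ((523.1333618164062, 192.078857421875), (297.0397033691406, 99.49068450927734), 84.35951232910156)
215 240 2329 ((556.3290405273438, 202.4114532470703), (328.4801940917969, 163.79653930664062), 84.80672454833984)
240 262 924 ((561.956787109375, 192.5028533935547), (301.63311767578125, 175.05484008789062), 84.86747741699219)
262 310 787 ((569.94189453125, 191.12911987304688), (260.52667236328125, 167.15713500976562), 84.7969970703125)
```

View pics/st.png

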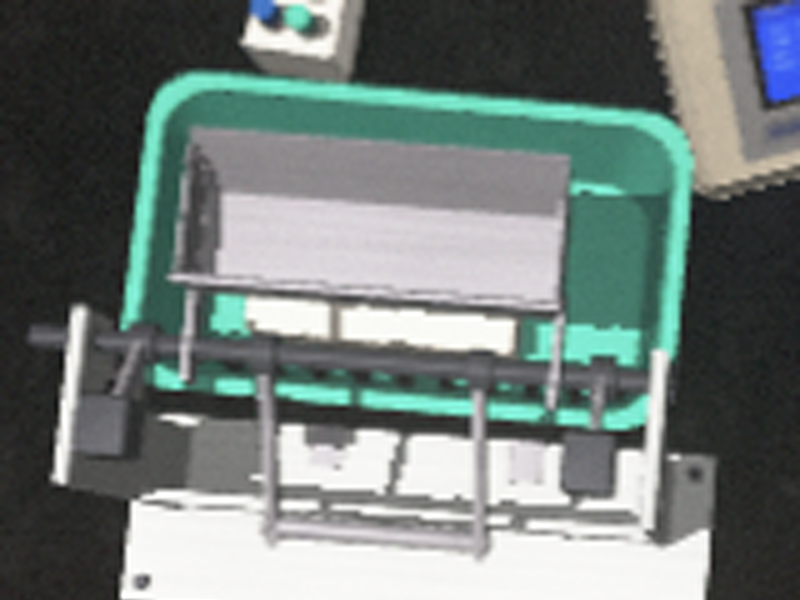

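The crop shows the hinge shaft (dark rod) across the picture, the two counterweight blocks at (105,425) and (588,462), and the empty trough with its floor at about (390,240). The tail bar is at (375,535). Next I'll fit these in the stand frame.

```bash
python3 - <<'E'
from h import *
img=cv2.imread("pics/top0.png").astype(int);W=np.load("top0.npy")
# full-res px = 140 + big/5
def reg(x0,y0,x1,y1): return W[140+y0//5:140+y1//5+1,140+x0//5:140+x1//5+1].reshape(-1,3)
# trough floor fit
q=reg(225,205,550,285);q=q[(q[:,2]>222)&(q[:,2]<240)]
print("floor z",np.median(q[:,2]),len(q)); r=cv2.minAreaRect(q[:,:2].astype(np.float32));print(r)
# yaw from shaft line
q=reg(150,330,640,385);q=q[(q[:,2]>224)&(q[:,2]<245)];v=cv2.fitLine(q[:,:2].astype(np.float32),cv2.DIST_HUBER,0,.01,.01).ravel();print("shaft",v,np.median(q[:,2]),"yaw",-v[0]/v[1])
for n,b in(("blkL",(60,380,150,470)),("blkR",(550,420,625,505))):
    q=reg(*b);t=q[q[:,2]>278];print(n,len(t),t.min(0).round(1),t.max(0).round(1),t.mean(0).round(1))
q=reg(275,505,480,560);t=q[(q[:,2]>150)&(q[:,2]<185)];print("bar",len(t),t.mean(0).round(1));v=cv2.fitLine(t[:,:2].astype(np.float32),cv2.DIST_HUBER,0,.01,.01).ravel();print(v)
q=reg(170,120,580,310);t=q[(q[:,2]>255)];r=cv2.minAreaRect(t[:,:2].astype(np.float32));print("trough top",r,cv2.boxPoints(r).tolist())
q=W[60:190,250:380].reshape(-1,3);q=q[(q[:,2]>100)];print("machine corners",cv2.boxPoints(cv2.minAreaRect(q[:,:2].astype(np.float32))).round().tolist())
E
```

```text
floor z 229.4623807289032 1068
((606.726318359375, 185.04025268554688), (166.79502868652344, 42.41670227050781), 88.54217529296875)
shaft [8.0136664e-02 9.9678391e-01 5.4692133e+02 1.8151888e+02] 230.37519163398065 yaw -0.08039522
blkL 140 [496.7 301.3 278.2] [526.2 327.9 290.6] [511.6 313.8 285.9]
blkR 138 [476.8  67.  278.2] [505.9  93.4 290.8] [490.9  80.5 285.9]
bar 207 [464.1 196.8 167.7]
[8.1643641e-02 9.9666160e-01 4.6390317e+02 1.9817981e+02]
trough top ((613.8648681640625, 187.0059051513672), (193.27383422851562, 78.89160919189453), 84.78673553466797) [[565.8014526367188, 94.3529052734375], [644.3667602539062, 87.1845703125], [661.9282836914062, 279.6589050292969], [583.3629760742188, 286.8272399902344]]
machine corners [[592.0, -243.0], [977.0, -251.0], [984.0, 98.0], [599.0, 106.0]]
```

send_rows(moves=[[[0,0,-7.04,0,0,0,1],[0,0,-7.04,0,0,0,1],[0,0,-7.04,0,0,0,1],[0,0,-7.04,0,0,0,1],[0,0,-7.04,0,0,0,1],[0,0,-7.04,0,0,0,1],[0,0,-7.04,0,0,0,1],[0,0,-7.04,0,0,0,1],[0,0,-7.04,0,0,0,1],[0,0,-7.04,0,0,0,1],[0,0,0,0.034,0.014,0,1],[0,0,0,0.034,0.014,0,1],[0,0,0,0.034,0.014,0,1],[0,0,0,0.034,0.014,0,1],[0,0,0,0.034,0.014,0,1],[0,0,0,0.034,0.014,0,1],[0,0,0,0.034,0.014,0,1],[0,0,0,0.034,0.014,0,1],[0,0,0,0.034,0.014,0,1],[0,0,0,0.034,0.014,0,1]]], grip_force=20)

```text
t: 2.57
position: [333.7, -300.6, 405.0]
eef_rot: [0.0, 0.737, 0.676, -0.0]
force: [0.3, -0.3, 0.5]
grip_width: 88.2
grasp_force: 0.0
```

```bash
cat >> h.py <<'E'
def go(*Ts):
    "grasp-point targets in world -> tool-axis shifts from the measured pose, chained"
    s=manip.sense();Rm=q2R(s["eef_rot"]);g=s["position"]+Rm[:,2]*147
    print("t",s["t"],"grasp",g.round(1),"ytool deg",np.degrees(np.arctan2(Rm[1,1],Rm[0,1])).round(2),"tilt",np.degrees(np.arccos(-Rm[2,2])).round(2),"F",np.round(s["force"],1),"w",round(s["grip_width"],1),"gf",s["grasp_force"],"q7",s["joint_positions"].round(2))
    for T in Ts: print(T,(Rm.T@(np.array(T)-g)).round(1));g=np.array(T,float)
E
python3 -c "
from h import *
go((436,-111.2,210),(436,-111.2,62))
W=np.load('top0.npy')
for u,v in((281,177),(330,164),(373,151),(360,155)): print(W[v-3,u].round())
"
```

```text
t 2.5667 grasp [ 333.7 -300.7  258. ] ytool deg -4.96 tilt 0.05 F [ 0.3 -0.3  0.5] w 88.2 gf 0.0 q7 [ 1.04  0.23 -0.46  2.02  0.13  0.92  0.43]
(436, -111.2, 210) [197.7  85.5  47.9]
(436, -111.2, 62) [ 1.00e-01 -1.00e-01  1.48e+02]
[679.  24.  62.]
[ 717. -121.   56.]
[ 752. -248.   64.]
[ 740. -209.   66.]
```

send_rows(moves=[[[0,0,0,0.033,0.0143,0.008,1],[0,0,0,0.033,0.0143,0.008,1],[0,0,0,0.033,0.0143,0.008,1],[0,0,0,0.033,0.0143,0.008,1],[0,0,0,0.033,0.0143,0.008,1],[0,0,0,0.0327,0.014,0.008,1],[0,0,0,0,0,0,1],[0,0,0,0,0,0.025,1],[0,0,0,0,0,0.025,1],[0,0,0,0,0,0.025,1],[0,0,0,0,0,0.025,1],[0,0,0,0,0,0.024,1],[0,0,0,0,0,0.024,1],[0,0,0,0,0,0,1],[0,0,0,0,0,0,0.3],[0,0,0,0,0,0,0.3],[0,0,0,0,0,0,0.3],[0,0,0,0,0,0,0.3],[0,0,0,0,0,0,0.3],[0,0,0,0,0,0,0.3]]], grip_force=20)

```text
t: 4.23
position: [435.7, -112.8, 209.4]
eef_rot: [0.001, 0.737, 0.676, 0.0]
force: [-0.2, -0.1, -0.2]
grip_width: 50.1
grasp_force: 0.0
```

```bash
python3 -c "
from h import *
go((436,-111.2,62),(436,-111.2,330),(598,147,330),(602.6-.085*-21-.0,188-21,330))
p=manip.get_image('wrist');save(p,'w1')
"
```

```text
t 4.2333 grasp [ 435.9 -112.8   62.4] ytool deg -4.96 tilt 0.08 F [-0.2 -0.1 -0.2] w 50.1 gf 0.0 q7 [ 0.48  0.59 -0.4   2.15  0.47  0.49 -0.37]
(436, -111.2, 62) [ 1.6 -0.   0.4]
(436, -111.2, 330) [-1.00e-01  3.00e-01 -2.68e+02]
(598, 147, 330) [2.712e+02 1.391e+02 1.000e-01]
(604.385, 167, 330) [20.5  4.6 -0. ]
```

View pics/w1.png

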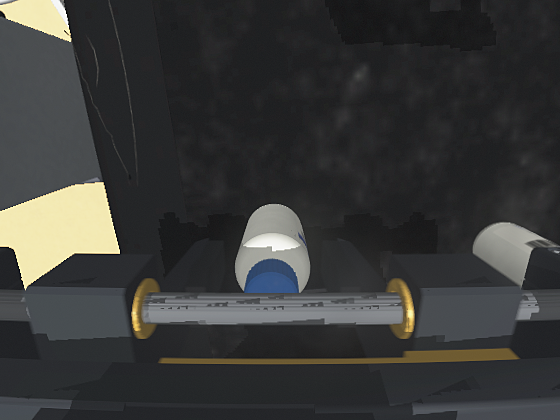

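The wrist picture shows the bottle centred between the fingers (cap at 271,275), and the fingers are still closing.

send_rows(moves=[[[0,0,0,0.001,0,0,0.3],[0,0,0,0,0,0,0.3],[0,0,0,0,0,0,0.3],[0,0,0,0,0,0,0.3],[0,0,0,0,0,-0.02,0.3],[0,0,0,0,0,-0.035,0.3],[0,0,0,0,0,-0.04,0.3],[0,0,0,0,0,-0.04,0.3],[0,0,0,0,0,-0.04,0.3],[0,0,0,0,0,-0.04,0.3],[0,0,0,0,0,-0.04,0.3],[0,0,0,0.02,0.008,-0.03,0.3],[0,0,0,0.034,0.014,-0.02,0.3],[0,0,0,0.034,0.014,0,0.3],[0,0,0,0.034,0.014,0,0.3],[0,0,0,0.034,0.014,0,0.3],[0,0,0,0.034,0.014,0,0.3],[0,0,0,0.034,0.014,0,0.3],[0,0,0,0.034,0.014,0,0.3],[0,0,0,0.034,0.014,0,0.3]]])

```text
t: 5.95
position: [580.6, 170.3, 512.8]
eef_rot: [-0.0, 0.737, 0.676, -0.001]
force: [0.3, -0.9, -1.3]
grip_width: 35.0
grasp_force: 20.0
```

```bash
python3 -c "
from h import *
go((604.6,209.2,365),(604.6,209.2,305),(604.6,209.2,293))
"
```

```text
t 5.95 grasp [580.4 170.2 365.8] ytool deg -4.96 tilt 0.09 F [ 0.3 -0.9 -1.3] w 35.0 gf 19.964546021993556 q7 [ 0.15  0.46 -0.72  1.5   0.31  1.3  -0.69]
(604.6, 209.2, 365) [41.  20.7  0.7]
(604.6, 209.2, 305) [ 0.1  0.1 60. ]
(604.6, 209.2, 293) [ 0.  0. 12.]
```

send_rows(moves=[[[0,0,0,0.02,0.01,0,0.3],[0,0,0,0.015,0.008,0,0.3],[0,0,0,0.006,0.0025,0,0.3],[0,0,0,0,0,0,0.3],[0,0,0,0,0,0,0.3],[0,0,0,0,0,0.015,0.3],[0,0,0,0,0,0.02,0.3],[0,0,0,0,0,0.02,0.3],[0,0,0,0,0,0.01,0.3],[0,0,0,0,0,0.003,0.3],[0,0,0,0,0,0,0.3]]])

```text
t: 6.87
position: [604.0, 206.9, 445.4]
eef_rot: [0.0, 0.737, 0.676, -0.001]
force: [0.6, -0.7, -1.2]
grip_width: 35.0
grasp_force: 20.0
```

```bash
python3 -c "
from h import *
go((604.6,209.2,292))
p=manip.get_image('wrist');save(p,'w2')
"
```

```text
t 6.8667 grasp [603.9 206.8 298.4] ytool deg -5.0 tilt 0.07 F [ 0.6 -0.7 -1.2] w 35.0 gf 19.96512860257363 q7 [ 0.06  0.57 -0.69  1.5   0.38  1.21 -0.77]
(604.6, 209.2, 292) [2.5 0.5 6.4]
```

View pics/w2.png

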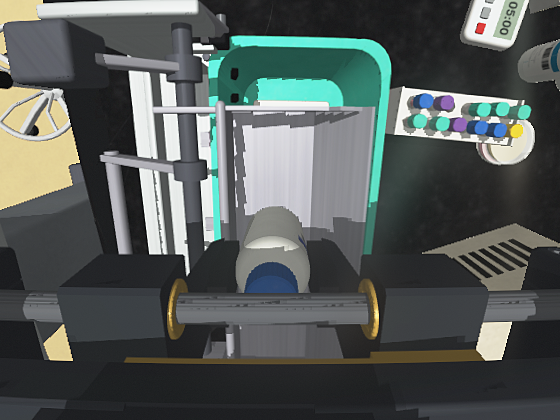

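The wrist picture shows the bottle (272,260) inside the trough, between the near wall at x≈230 and the floor's far edge at about 315. I'll lower it gently from here.

send_rows(moves=[[[0,0,0,0.0015,0.0015,0.002,0.3],[0,0,0,0,0,0.002,0.3],[0,0,0,0,0,0.001,0.3],[0,0,0,0,0,0,0.3]]])

```text
t: 7.25
position: [605.7, 209.4, 440.7]
eef_rot: [0.0, 0.737, 0.676, 0.0]
force: [0.6, 0.0, -1.2]
grip_width: 34.8
grasp_force: 20.0
```

send_rows(moves=[[[0,0,0,0,0,0.001,0.3],[0,0,0,0,0,0,0.3],[0,0,0,0,0,0,0.3]]])

```text
t: 7.5
position: [605.7, 209.3, 439.6]
eef_rot: [-0.0, 0.737, 0.676, -0.0]
force: [-0.1, 0.1, -0.4]
grip_width: 35.0
grasp_force: 20.0
```

send_rows(moves=[[[0,0,0,0,0,0.0005,0.3],[0,0,0,0,0,0,0.5],[0,0,0,0,0,0,0.7],[0,0,0,0,0,0,0.7],[0,0,0,0,0,0,0.7],[0,0,0,0,0,0,0.7],[0,0,0,0,0,-0.01,0.7],[0,0,0,0,0,-0.03,0.7],[0,0,0,0,0,-0.03,0.7],[0,0,0,0,0,-0.03,0.7]]])

```text
t: 8.33
position: [605.5, 209.3, 541.0]
eef_rot: [-0.0, 0.737, 0.676, 0.0]
force: [1.0, 0.3, 0.2]
grip_width: 62.0
grasp_force: 0.0
```

```bash
python3 -c "
from h import *
go((448.7,-265,390),(448.7,-265,210))
p=manip.get_image('wrist');W=cloud(p)
q=W[:300].reshape(-1,3);t=q[(q[:,2]>302)&(q[:,2]<325)&(abs(q[:,0]-604)<40)&(abs(q[:,1]-209)<40)];print('bottle cap',len(t),t.min(0),t.max(0))
print([ (d['location'],d['conf']) for d in manip.search_frame(p,'bottle0_mid')])
"
```

```text
t 8.3333 grasp [605.5 209.3 394. ] ytool deg -4.93 tilt 0.02 F [1.  0.3 0.2] w 62.0 gf 0.0 q7 [ 0.06  0.51 -0.72  1.36  0.33  1.39 -0.73]
(448.7, -265, 390) [-486.  -115.5    4. ]
(448.7, -265, 210) [ -0.   0. 180.]
bottle cap 759 [594.91122836 200.17328392 302.00045399] [617.02527404 221.55398765 315.43287546]
[]
```

Bottle 1 stands in the trough. On to the second, at (448.7,-265).

send_rows(moves=[[[0,0,0,-0.025,-0.0055,0,1],[0,0,0,-0.035,-0.0085,0,1],[0,0,0,-0.035,-0.0085,0,1],[0,0,0,-0.035,-0.0085,0,1],[0,0,0,-0.035,-0.0085,0,1],[0,0,0,-0.035,-0.0085,0,1],[0,0,0,-0.035,-0.0085,0.01,1],[0,0,0,-0.035,-0.0085,0.02,1],[0,0,0,-0.035,-0.0085,0.02,1],[0,0,0,-0.035,-0.0085,0.02,1],[0,0,0,-0.035,-0.0085,0.02,1],[0,0,0,-0.035,-0.0085,0.02,1],[0,0,0,-0.035,-0.0085,0.02,1],[0,0,0,-0.035,-0.0085,0.02,1],[0,0,0,-0.006,0,0.02,1],[0,0,0,0,0,0,1]]])

```text
t: 9.77
position: [445.7, -267.4, 365.7]
eef_rot: [-0.003, 0.739, 0.674, -0.001]
force: [-0.1, -0.3, 0.7]
grip_width: 88.2
grasp_force: 0.0
```

```bash
python3 -c "
from h import *
go((448.7,-265,210),(448.7,-265,62))
"
```

```text
t 9.7667 grasp [ 444.8 -267.1  218.7] ytool deg -5.25 tilt 0.36 F [-0.1 -0.3  0.7] w 88.2 gf 0.0 q7 [ 0.89  0.42 -0.55  1.89  0.27  0.91  0.12]
(448.7, -265, 210) [2.4 3.7 8.7]
(448.7, -265, 62) [ -0.3   0.9 148. ]
```

send_rows(moves=[[[0,0,0,0,0,0.02,1],[0,0,0,0,0,0.03,1],[0,0,0,0,0,0.03,1],[0,0,0,0,0,0.03,1],[0,0,0,0,0,0.025,1],[0,0,0,0,0,0.02,1],[0,0,0,0,0,0.005,1],[0,0,0,0,0,0,0.6],[0,0,0,0,0,0,0.6]]])

```text
t: 10.52
position: [449.4, -264.3, 210.5]
eef_rot: [0.001, 0.737, 0.676, 0.0]
force: [0.3, -0.3, 0.2]
grip_width: 77.0
grasp_force: 0.0
```

```bash
python3 -c "
from h import *
go((448.7,-265,62),(448.7,-265,365),(602.5,168,365))
"
```

```text
t 10.5167 grasp [ 449.6 -264.4   63.5] ytool deg -4.88 tilt 0.09 F [ 0.3 -0.3  0.2] w 77.0 gf 0.0 q7 [ 0.77  0.66 -0.42  1.97  0.46  0.6  -0.04]
(448.7, -265, 62) [-0.7 -0.9  1.5]
(448.7, -265, 365) [-1.00e-01  5.00e-01 -3.03e+02]
(602.5, 168, 365) [4.445e+02 1.164e+02 1.000e-01]
```

send_rows(moves=[[[0,0,0,0,0,0.0015,0.3],[0,0,0,0,0,0,0.3],[0,0,0,0,0,0,0.3],[0,0,0,0,0,0,0.3],[0,0,0,0,0,0,0.3],[0,0,0,0,0,0,0.3],[0,0,0,0,0,0,0.3],[0,0,0,0,0,0,0.3],[0,0,0,0,0,0,0.3],[0,0,0,0,0,-0.02,0.3],[0,0,0,0,0,-0.035,0.3],[0,0,0,0,0,-0.04,0.3],[0,0,0,0,0,-0.04,0.3],[0,0,0,0,0,-0.04,0.3],[0,0,0,0,0,-0.04,0.3],[0,0,0,0.02,0.005,-0.035,0.3],[0,0,0,0.035,0.009,-0.035,0.3],[0,0,0,0.035,0.009,-0.018,0.3],[0,0,0,0.035,0.009,0,0.3],[0,0,0,0.035,0.009,0,0.3]]])

```text
t: 12.18
position: [501.2, -113.4, 505.9]
eef_rot: [0.001, 0.737, 0.676, 0.0]
force: [0.9, 0.3, -1.6]
grip_width: 34.5
grasp_force: 20.0
```

send_rows(moves=[[[0,0,0,0.035,0.009,0,0.3],[0,0,0,0.035,0.009,0,0.3],[0,0,0,0.035,0.009,0,0.3],[0,0,0,0.035,0.009,0,0.3],[0,0,0,0.035,0.009,0,0.3],[0,0,0,0.035,0.009,0,0.3],[0,0,0,0.035,0.009,0,0.3],[0,0,0,0.02,0.006,0,0.3],[0,0,0,0.01,0.003,0,0.3],[0,0,0,0,0,0,0.3],[0,0,0,0,0,0,0.3],[0,0,0,0,0,0,0.3]]])

```text
t: 13.18
position: [596.4, 150.8, 504.3]
eef_rot: [0.0, 0.738, 0.675, -0.001]
force: [-0.6, 0.4, -1.4]
grip_width: 34.9
grasp_force: 20.0
```

```bash
python3 -c "
from h import *
go((602.5,168,365),(602.5,168,298))
"
```

```text
t 13.1833 grasp [596.3 150.5 357.3] ytool deg -5.09 tilt 0.1 F [-0.6  0.4 -1.4] w 34.9 gf 19.961153910990106 q7 [ 0.18  0.49 -0.73  1.48  0.33  1.3  -0.67]
(602.5, 168, 365) [18.   4.6 -7.7]
(602.5, 168, 298) [ 0.1  0.  67. ]
```

send_rows(moves=[[[0,0,0,0.01,0.0025,0,0.3],[0,0,0,0.008,0.002,0,0.3],[0,0,0,0,0,0,0.3],[0,0,0,0,0,0.02,0.3],[0,0,0,0,0,0.02,0.3],[0,0,0,0,0,0.015,0.3],[0,0,0,0,0,0.004,0.3],[0,0,0,0,0,0,0.3],[0,0,0,0,0,0,0.3]]])

```text
t: 13.93
position: [602.5, 170.6, 446.3]
eef_rot: [0.0, 0.737, 0.676, 0.0]
force: [-0.5, 0.5, -1.1]
grip_width: 34.8
grasp_force: 20.0
```

```bash
python3 -c "
from h import *
go((602.5,168,292.7))
"
```

```text
t 13.9333 grasp [602.6 170.7 299.3] ytool deg -4.94 tilt 0.04 F [-0.5  0.5 -1.1] w 34.8 gf 19.961378597072326 q7 [ 0.14  0.55 -0.71  1.53  0.38  1.2  -0.72]
(602.5, 168, 292.7) [-2.7  0.1  6.6]
```

send_rows(moves=[[[0,0,0,-0.002,0,0.002,0.3],[0,0,0,0,0,0.002,0.3],[0,0,0,0,0,0.0015,0.3],[0,0,0,0,0,0,0.3],[0,0,0,0,0,0,0.3]]])

```text
t: 14.35
position: [602.2, 168.4, 440.2]
eef_rot: [0.0, 0.737, 0.676, 0.0]
force: [-0.3, -0.1, -1.6]
grip_width: 34.9
grasp_force: 20.0
```

send_rows(moves=[[[0,0,0,0,0,0.001,0.3],[0,0,0,0,0,0,0.3],[0,0,0,0,0,0,0.3]]])

```text
t: 14.6
position: [602.2, 168.5, 439.1]
eef_rot: [-0.0, 0.737, 0.676, -0.0]
force: [-1.0, -0.9, -2.0]
grip_width: 34.3
grasp_force: 20.0
```

send_rows(moves=[[[0,0,0,0,0,0.001,0.3],[0,0,0,0,0,0,0.3],[0,0,0,0,0,0,0.3]]])

```text
t: 14.85
position: [602.2, 168.4, 438.0]
eef_rot: [-0.0, 0.737, 0.676, -0.0]
force: [-0.2, -0.9, -1.0]
grip_width: 34.7
grasp_force: 20.0
```

```bash
python3 -c "
from h import *
go()
p=manip.get_image('wrist');save(p,'w3')
"
```

```text
t 14.85 grasp [602.1 168.4 291. ] ytool deg -4.94 tilt 0.01 F [-0.2 -0.9 -1. ] w 34.7 gf 19.961193451745203 q7 [ 0.14  0.56 -0.71  1.54  0.38  1.18 -0.73]
```

View pics/w3.png

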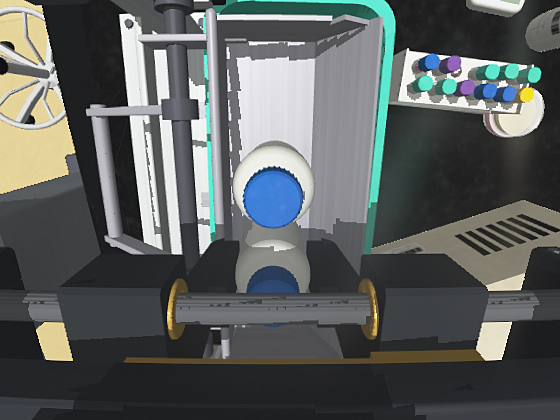

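The wrist picture shows bottle 1 upright in the trough (cap at 272,197) and the held bottle behind it, clear of the walls.

send_rows(moves=[[[0,0,0,0,0,0.0007,0.3],[0,0,0,0,0,0,0.3],[0,0,0,0,0,0,0.3]]])

```text
t: 15.15
position: [602.2, 168.5, 437.5]
eef_rot: [0.0, 0.737, 0.676, 0.0]
force: [-0.2, -0.9, -1.0]
grip_width: 34.8
grasp_force: 20.0
```

send_rows(moves=[[[0,0,0,0,0,0,1],[0,0,0,0,0,0,1],[0,0,0,0,0,-0.01,1],[0,0,0,0,0,-0.035,1],[0,0,0,0,0,-0.04,1],[0,0,0,0,0,-0.04,1],[0,0,0,0,0,0,1],[0,0,0,0,0,0,1]]])

```text
t: 15.82
position: [602.2, 169.1, 565.9]
eef_rot: [0.001, 0.737, 0.676, 0.003]
force: [0.4, -0.3, 0.1]
grip_width: 85.9
grasp_force: 0.0
```

```bash
python3 -c "
from h import *
p=manip.get_image('wrist');save(p,'w4')
go((577,-285.5,390),(577,-285.5,62))
"
```

```text
t 15.8667 grasp [602.3 168.7 416.6] ytool deg -4.94 tilt 0.11 F [ 0.6 -0.6  0.7] w 87.8 gf 0.0 q7 [ 0.15  0.47 -0.74  1.37  0.32  1.42 -0.67]
(577, -285.5, 390) [-454.7   13.8   26.3]
(577, -285.5, 62) [-2.00e-01 -6.00e-01  3.28e+02]
```

View pics/w4.png

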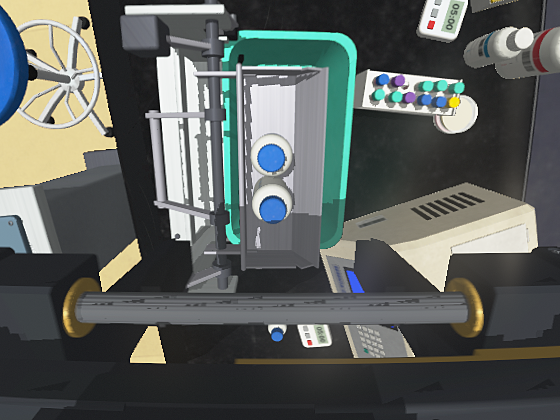

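Both bottles stand upright (caps at 270,157 and 272,208) and the bucket hasn't tripped. I'll go over the third bottle, check that the bucket is still home, and check clearances.

send_rows(moves=[[[0,0,0,-0.02,0,0,1],[0,0,0,-0.033,0.001,0,1],[0,0,0,-0.033,0.001,0,1],[0,0,0,-0.033,0.001,0,1],[0,0,0,-0.033,0.001,0,1],[0,0,0,-0.033,0.001,0,1],[0,0,0,-0.033,0.001,0,1],[0,0,0,-0.033,0.001,0,1],[0,0,0,-0.033,0.001,0,1],[0,0,0,-0.033,0.001,0,1],[0,0,0,-0.033,0.001,0,1],[0,0,0,-0.033,0.001,0.02,1],[0,0,0,-0.033,0.001,0.025,1],[0,0,0,-0.033,0.001,0.025,1],[0,0,0,-0.006,0.001,0.03,1],[0,0,0,0,0,0.03,1],[0,0,0,0,0,0,1],[0,0,0,0,0,0,1]]])

```text
t: 17.37
position: [576.2, -285.7, 430.5]
eef_rot: [-0.002, 0.737, 0.676, -0.001]
force: [0.2, -0.3, 1.1]
grip_width: 88.6
grasp_force: 0.0
```

```bash
python3 -c "
from h import *
go((577,-285.5,200),(577,-285.5,62))
W=np.load('top0.npy').reshape(-1,3)
m=(abs(W[:,0]-577)<115)&(abs(W[:,1]+285)<60)&(W[:,2]>50);print(W[m].min(0),W[m].max(0),m.sum())
p=manip.get_image('top');save(p,'t2');W=cloud(p)
W0=np.load('top0.npy')
def reg(W,x0,y0,x1,y1): return W[140+y0//5:140+y1//5+1,140+x0//5:140+x1//5+1].reshape(-1,3)
for b in((60,380,150,470),(550,420,625,505)):
  for w in(W0,W):
    q=reg(w,*b);t=q[q[:,2]>278];print(len(t),t.mean(0) if len(t) else '')
for b in((275,505,480,560),):
  for w in(W0,W):
    q=reg(w,*b);t=q[(q[:,2]>150)&(q[:,2]<185)];print('bar',t.mean(0))
q=reg(W,150,120,600,320);t=q[q[:,2]>300];print('caps',t.min(0),t.max(0))
"
```

```text
t 17.3667 grasp [ 575.6 -285.4  283.5] ytool deg -4.91 tilt 0.29 F [ 0.2 -0.3  1.1] w 88.6 gf 0.0 q7 [ 0.79  0.57 -0.6   1.5   0.33  1.18  0.05]
(577, -285.5, 200) [-0.2  1.8 83.5]
(577, -285.5, 62) [ -0.3   0.6 138. ]
[ 463.35549175 -302.56789516   51.76675954] [ 594.55916043 -255.84346385   88.31863359] 138
140 [511.58082966 313.79044793 285.93462546]
135 [512.27754542 313.85182865 286.09727657]
138 [490.87076924  80.48229693 285.890247  ]
140 [491.18218427  80.24163226 286.09593626]
bar [464.08892274 196.75634399 167.69757245]
bar [463.5066979  196.33473429 168.24530211]
caps [593.34893732 155.93257092 300.23629072] [616.75942305 220.65476633 317.79658757]
```

Still home, so the third bottle is needed.

send_rows(moves=[[[0,0,0,0,0.001,0.03,1],[0,0,0,0,0,0.035,1],[0,0,0,0,0,0.035,1],[0,0,0,0,0,0.035,1],[0,0,0,0,0,0.035,1],[0,0,0,0,0,0.03,1],[0,0,0,0,0,0.015,1],[0,0,0,0,0,0.006,1],[0,0,0,0,0,0,1],[0,0,0,0,0,0,1]]])

```text
t: 18.25
position: [579.2, -286.3, 213.6]
eef_rot: [0.001, 0.737, 0.676, 0.001]
force: [0.5, 0.2, 0.4]
grip_width: 88.2
grasp_force: 0.0
```

```bash
python3 -c "
from h import *
go((577,-285.5,62),(577,-285.5,365),(599,126,365))
"
```

```text
t 18.25 grasp [ 579.6 -286.4   66.6] ytool deg -4.93 tilt 0.18 F [0.5 0.2 0.4] w 88.2 gf 0.0 q7 [ 0.72  0.83 -0.49  1.63  0.5   0.81 -0.07]
(577, -285.5, 62) [ 0.7 -2.7  4.6]
(577, -285.5, 365) [-3.00e-01  9.00e-01 -3.03e+02]
(599, 126, 365) [ 4.119e+02 -1.350e+01 -4.000e-01]
```

send_rows(moves=[[[0,0,0,0.0007,-0.0025,0.004,0.7],[0,0,0,0,0,0,0.3],[0,0,0,0,0,0,0.3],[0,0,0,0,0,0,0.3],[0,0,0,0,0,0,0.3],[0,0,0,0,0,0,0.3],[0,0,0,0,0,0,0.3],[0,0,0,0,0,0,0.3],[0,0,0,0,0,0,0.3],[0,0,0,0,0,0,0.3],[0,0,0,0,0,0,0.3]]])

```text
t: 19.17
position: [575.5, -285.3, 207.4]
eef_rot: [0.0, 0.737, 0.676, 0.0]
force: [0.3, -1.1, -0.0]
grip_width: 35.0
grasp_force: 19.9
```

send_rows(moves=[[[0,0,0,0,0,-0.015,0.3],[0,0,0,0,0,-0.03,0.3],[0,0,0,0,0,-0.037,0.3],[0,0,0,0,0,-0.037,0.3],[0,0,0,0,0,-0.037,0.3],[0,0,0,0,0,-0.037,0.3],[0,0,0,0,0,-0.037,0.3],[0,0,0,0,0,-0.037,0.3],[0,0,0,0.015,0,-0.03,0.3],[0,0,0,0.03,-0.001,-0.015,0.3],[0,0,0,0.03,-0.001,0,0.3],[0,0,0,0.03,-0.001,0,0.3],[0,0,0,0.03,-0.001,0,0.3],[0,0,0,0.03,-0.001,0,0.3],[0,0,0,0.03,-0.001,0,0.3],[0,0,0,0.03,-0.001,0,0.3],[0,0,0,0.03,-0.001,0,0.3],[0,0,0,0.03,-0.001,0,0.3],[0,0,0,0.03,-0.001,0,0.3],[0,0,0,0.03,-0.001,0,0.3]]])

```text
t: 20.83
position: [593.5, 61.0, 520.4]
eef_rot: [0.0, 0.737, 0.676, -0.0]
force: [1.3, -0.2, -1.6]
grip_width: 35.2
grasp_force: 19.9
```

```bash
python3 -c "
from h import *
go((599,126,365),(599,126,298))
"
```

```text
t 20.8333 grasp [593.6  61.  373.4] ytool deg -4.92 tilt 0.03 F [ 1.3 -0.2 -1.6] w 35.2 gf 19.89455398535938 q7 [ 0.34  0.44 -0.72  1.51  0.29  1.3  -0.5 ]
(599, 126, 365) [65.3 -0.1  8.3]
(599, 126, 298) [ 0. -0. 67.]
```

send_rows(moves=[[[0,0,0,0.02,0,0,0.3],[0,0,0,0.02,0,0,0.3],[0,0,0,0.015,0,0,0.3],[0,0,0,0.007,0,0,0.3],[0,0,0,0,0,0,0.3],[0,0,0,0,0,0,0.3],[0,0,0,0,0,0,0.3]]])

```text
t: 21.42
position: [599.7, 119.7, 519.5]
eef_rot: [0.0, 0.738, 0.675, -0.0]
force: [0.1, -0.0, -1.0]
grip_width: 35.1
grasp_force: 19.9
```

```bash
python3 -c "
from h import *
go((599,126,365),(599,126,298))
"
```

```text
t 21.4167 grasp [599.7 119.5 372.5] ytool deg -5.04 tilt 0.06 F [ 0.1 -0.  -1. ] w 35.1 gf 19.895137188141234 q7 [ 0.23  0.47 -0.72  1.47  0.31  1.32 -0.61]
(599, 126, 365) [ 6.4 -1.2  7.5]
(599, 126, 298) [ 0.1  0.  67. ]
```

send_rows(moves=[[[0,0,0,0.003,-0.001,0.015,0.3],[0,0,0,0,0,0.02,0.3],[0,0,0,0,0,0.02,0.3],[0,0,0,0,0,0.015,0.3],[0,0,0,0,0,0.005,0.3],[0,0,0,0,0,0.002,0.3],[0,0,0,0,0,0,0.3],[0,0,0,0,0,0,0.3]]])

```text
t: 22.08
position: [599.2, 124.0, 443.5]
eef_rot: [0.0, 0.737, 0.676, 0.001]
force: [0.0, 0.5, -0.4]
grip_width: 35.0
grasp_force: 19.9
```

```bash
python3 -c "
from h import *
go((599,126,291))
"
```

```text
t 22.0833 grasp [599.4 124.1 296.5] ytool deg -4.98 tilt 0.09 F [ 0.   0.5 -0.4] w 35.0 gf 19.8956725131211 q7 [ 0.22  0.53 -0.7   1.57  0.36  1.17 -0.65]
(599, 126, 291) [ 1.9 -0.6  5.5]
```

send_rows(moves=[[[0,0,0,0.0015,0,0.0015,0.3],[0,0,0,0,0,0.0015,0.3],[0,0,0,0,0,0.001,0.3],[0,0,0,0,0,0,0.3],[0,0,0,0,0,0,0.3]]])

```text
t: 22.5
position: [599.0, 125.8, 438.4]
eef_rot: [0.0, 0.737, 0.676, -0.0]
force: [0.2, 0.3, -1.3]
grip_width: 35.2
grasp_force: 19.9
```

send_rows(moves=[[[0,0,0,0,0,0.001,0.3],[0,0,0,0,0,0,0.3]]])

```text
t: 22.67
position: [599.0, 125.7, 437.3]
eef_rot: [-0.0, 0.737, 0.676, -0.0]
force: [-0.3, -0.4, -1.6]
grip_width: 35.3
grasp_force: 19.9
```

send_rows(moves=[[[0,0,0,0,0,0.0005,0.3],[0,0,0,0,0,0,1],[0,0,0,0,0,0,1],[0,0,0,0,0,-0.01,1],[0,0,0,0,0,-0.035,1],[0,0,0,0,0,-0.04,1],[0,0,0,0,0,-0.04,1],[0,0,0,0,-0.02,-0.02,1],[0,0,0,0,-0.03,0,1],[0,0,0,0,-0.03,0,1],[0,0,0,0,-0.03,0,1],[0,0,0,0,-0.03,0,1],[0,0,0,0,0,0,1]]])

```text
t: 23.75
position: [454.9, 140.1, 583.2]
eef_rot: [0.001, 0.735, 0.678, -0.001]
force: [1.4, 0.6, 0.7]
grip_width: 88.3
grasp_force: 0.0
```

```bash
python3 -c "
from h import *
p=manip.get_image('wrist');save(p,'w5')
go()
"
```

```text
t 23.8 grasp [457.6 138.7 436.4] ytool deg -4.81 tilt 0.18 F [-0.1 -0.1  1.2] w 88.0 gf 0.0 q7 [ 0.34  0.15 -0.81  1.69  0.12  1.35 -0.58]
```

View pics/w5.png

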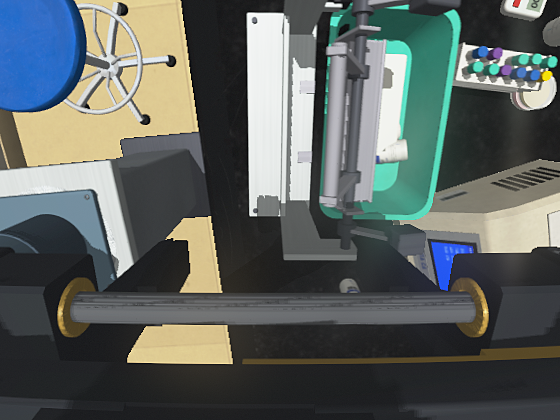

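The bucket has tripped and the trough is over the basket, with a bottle visible in it at (395,150). I'll tilt the tool for the tail bar, then measure the bar and check the basket.

send_rows(moves=[[[-6,0,0,0,0,0,0.6],[-6,0,0,0,0,0,0.6],[-6,0,0,0,0,0,0.6],[-6,0,0,0,0,0,0.6],[-6,0,0,0,0,0,0.6],[0,0,0,0,0,0,0.6],[0,0,0,0,0,0,0.6]]])

```text
t: 24.38
position: [459.6, 137.8, 582.3]
eef_rot: [0.19, 0.712, 0.653, 0.174]
force: [-0.0, 0.4, 0.2]
grip_width: 53.1
grasp_force: 0.0
```

```bash
cat >> h.py <<'E'
H=np.array([548,193,225.]);YAW=-.0855
EX=np.array([np.cos(YAW),np.sin(YAW),0])
def bar(th):
    x=-85*np.cos(th)-62*np.sin(th);z=85*np.sin(th)-62*np.cos(th);return H+x*EX+[0,0,z]
E
python3 -c "
from h import *
B=bar(1.8);print('bar',B)
for c in('top','side','wrist'):
  p=manip.get_image(c);save(p,c+'3');W=cloud(p);q=W.reshape(-1,3)
  t=q[(abs(q[:,0]-B[0])<22)&(abs(q[:,1]-B[1])<40)&(abs(q[:,2]-B[2])<22)]
  if len(t): print(c,'bar',len(t),np.median(t,0).round(1),t.max(0).round(1),t.min(0).round(1))
  print([(np.round(d['location']).tolist(),round(d['conf'],2)) for d in manip.search_frame(p,'tail_bar')][:2])
s=manip.sense();Rm=q2R(s['eef_rot']);print(Rm.round(2))
P=bar(1.8)-4*Rm[:,2]
go(P-60*Rm[:,2],P)
a=[cv2.imread(f'pics/{c}3.png') for c in('top','side')]
cv2.imwrite('pics/c3.png',np.hstack([cv2.resize(a[0][130:290,140:360],(400,291)),cv2.resize(a[1][120:330,220:360],(400,600))[:291+309] [:291]]))
"
```

```text
bar [507.08363625 196.5068987  321.8635785 ]
top bar 32 [510.8 229.1 326.1] [516.  235.7 332.2] [506.2 219.3 320.6]
[([563.0, 242.0, 231.0], 0.77)]
side bar 26 [508.1 196.4 328.8] [514.6 235.6 330.6] [499.2 157.2 323.9]
[([557.0, 135.0, 239.0], 0.82)]
wrist bar 1986 [505.9 198.8 326.2] [515.6 236.5 329.1] [497.  156.6 318.7]
[([547.0, 200.0, 231.0], 0.68)]
[[ 0.09  0.86  0.5 ]
 [ 1.   -0.08 -0.04]
 [ 0.    0.5  -0.87]]
t 24.6833 grasp [533.  131.4 454.5] ytool deg -4.98 tilt 29.92 F [ 0.1 -0.8  0.1] w 52.6 gf 0.0 q7 [ 0.35 -0.01 -0.8   1.88  0.34  0.84 -0.71]
[475.28059534 199.23519896 377.33539987] [ 62.5 -93.5  35.3]
[505.09594619 196.67741747 325.33056733] [-0.  0. 60.]
```

View pics/c3.png

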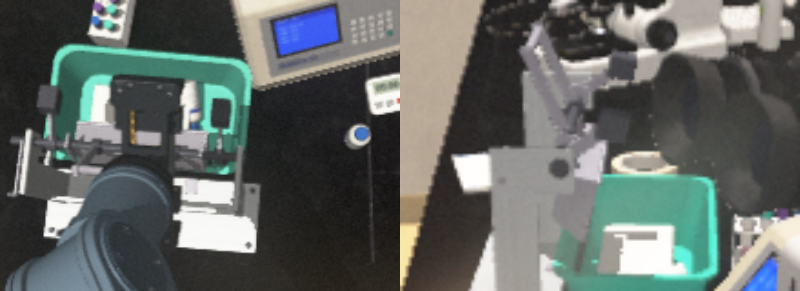

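The pictures show the bucket fully tipped, with the tail bar up over the stand and a bottle in the basket. The bar sits within 2 mm of prediction, so I'll approach and pinch it.

send_rows(moves=[[[0,0,0,0.015,-0.02,0,0.6],[0,0,0,0.025,-0.035,0,0.6],[0,0,0,0.0225,-0.0315,0.005,0.6],[0,0,0,0,-0.007,0.015,0.6],[0,0,0,0,0,0.015,0.6],[0,0,0,0,0,0,0.6],[0,0,0,0,0,0,0.6],[0,0,0,0,0,0,0.6]]])

```text
t: 25.35
position: [402.9, 204.7, 506.1]
eef_rot: [0.191, 0.712, 0.653, 0.175]
force: [-0.4, -0.5, 0.1]
grip_width: 52.9
grasp_force: 0.0
```

```bash
python3 -c "
from h import *
s=manip.sense();Rm=q2R(s['eef_rot'])
P=bar(1.8)-4*Rm[:,2]
go(P)
"
```

```text
t 25.35 grasp [476.1 198.5 378.8] ytool deg -5.0 tilt 30.0 F [-0.4 -0.5  0.1] w 52.9 gf 0.0 q7 [ 0.25  0.02 -0.94  2.04  0.55  0.78 -1.11]
[505.09086776 196.67748955 325.32764727] [ 0.7 -1.6 60.8]
```

send_rows(moves=[[[0,0,0,0.0007,-0.0015,0.015,0.6],[0,0,0,0,0,0.02,0.6],[0,0,0,0,0,0.018,0.6],[0,0,0,0,0,0.007,0.6],[0,0,0,0,0,0,0.4],[0,0,0,0,0,0,0.05],[0,0,0,0,0,0,0.05],[0,0,0,0,0,0,0.05],[0,0,0,0,0,0,0.05],[0,0,0,0,0,0,0.05],[0,0,0,0,0,0,0.05],[0,0,0,0,0,0,0.05],[0,0,0,0,0,0,0.05],[0,0,0,0,0,0,0.05]]], grip_force=10)

```text
t: 26.52
position: [431.1, 203.1, 453.1]
eef_rot: [0.191, 0.712, 0.653, 0.175]
force: [-4.9, -1.1, 5.3]
grip_width: 11.3
grasp_force: 10.0
```

```bash
python3 -c "
from h import *
s=manip.sense();Rm=q2R(s['eef_rot']);print(s['torque'])
o=4*Rm[:,2]
go(*[bar(t)-o for t in (1.8,1.7,1.6,1.5,1.4,1.3,1.2,1.1,1.0,.9,.8,.7,.6,.5,.4,.3,.24)])
"
```

```text
[-0.30064613  0.66474426 -0.17998107]
t 26.5167 grasp [504.4 196.7 325.8] ytool deg -4.93 tilt 30.03 F [-4.9 -1.1  5.3] w 11.3 gf 10.001162588596344 q7 [ 0.19  0.17 -0.91  2.06  0.79  0.73 -1.31]
[505.08918601 196.68049234 325.32653005] [0.1 0.4 0.8]
[495.65869975 197.48876945 320.74281909] [ -0.  -10.5  -0.8]
[486.73126258 198.25393074 315.2370782 ] [ -0.  -10.5   0.3]
[478.39607449 198.96833099 308.86431891] [ -0.  -10.4   1.3]
[470.73641793 199.62483213 301.68821574] [ -0.  -10.2   2.4]
[463.82882565 200.21687464 293.78046994] [ -0.  -10.    3.4]
[457.74231604 200.738543   285.22009308] [-0.  -9.6  4.4]
[452.53770348 201.1846249  276.09261763] [-0.  -9.1  5.3]
[448.26699075 201.55066321 266.4892423 ] [-0.  -8.5  6.2]
[444.97284938 201.83300062 256.50592084] [ 0.  -7.9  7. ]
[442.68819337 202.0288161  246.2424033 ] [ 0.  -7.1  7.7]
[441.43585023 202.13615312 235.80123936] [ 0.  -6.3  8.4]
[441.22833296 202.1539392  225.28675367] [ 0.  -5.4  9. ]
[442.067715   202.08199665 214.8040035 ] [ 0.  -4.5  9.5]
[443.94560953 201.92104427 204.45772902] [ 0.  -3.5  9.9]
[446.84325325 201.67269026 194.3513068 ] [ 0.  -2.5 10.2]
[449.05969083 201.48272172 188.44472036] [ 0.  -1.   6.2]
```

send_rows(moves=[[[0,0,0,0,-0.005,-0.0005,0.05],[0,0,0,0,-0.0055,-0.0003,0.05],[0,0,0,0,-0.0105,0.0003,0.05],[0,0,0,0,-0.0104,0.0013,0.05],[0,0,0,0,-0.0102,0.0024,0.05],[0,0,0,0,-0.01,0.0034,0.05],[0,0,0,0,-0.0096,0.0044,0.05],[0,0,0,0,-0.0091,0.0053,0.05],[0,0,0,0,0,0,0.05]]])

```text
t: 27.27
position: [377.6, 207.8, 402.2]
eef_rot: [0.19, 0.711, 0.654, 0.175]
force: [-0.4, 0.9, 1.4]
grip_width: 11.5
grasp_force: 10.0
```

```bash
python3 -c "
from h import *
s=manip.sense();Rm=q2R(s['eef_rot']);o=4*Rm[:,2]
go(*[bar(t)-o for t in (1.1,)])
"
```

```text
t 27.2667 grasp [450.6 201.7 274.8] ytool deg -4.8 tilt 29.91 F [-0.4  0.9  1.4] w 11.5 gf 9.990604519844055 q7 [ 0.11  0.17 -0.91  2.21  0.92  0.67 -1.56]
[452.54422839 201.17695723 276.09674286] [-0.4  2.3 -0.2]
```

send_rows(moves=[[[0,0,0,0,-0.0075,0.0062,0.05],[0,0,0,0,-0.0075,0.007,0.05],[0,0,0,0,-0.0071,0.0077,0.05],[0,0,0,0,-0.0063,0.0084,0.05],[0,0,0,0,-0.0054,0.009,0.05],[0,0,0,0,-0.0045,0.0095,0.05],[0,0,0,0,-0.0035,0.0099,0.05],[0,0,0,0,-0.0012,0.005,0.05],[0,0,0,0,0,0,0.05],[0,0,0,0,0,0,0.05]]])

```text
t: 28.1
position: [372.3, 208.3, 327.5]
eef_rot: [0.19, 0.712, 0.653, 0.175]
force: [-2.9, 2.6, -0.9]
grip_width: 11.5
grasp_force: 10.0
```

```bash
python3 -c "
from h import *
s=manip.sense();Rm=q2R(s['eef_rot']);o=4*Rm[:,2]
go(*[bar(t)-o for t in (.35,.3,.24)])
"
```

```text
t 28.1 grasp [445.3 202.2 200. ] ytool deg -4.89 tilt 29.9 F [-2.9  2.6 -0.9] w 11.5 gf 9.99690916389227 q7 [-0.03  0.33 -0.82  2.29  1.27  0.66 -1.93]
[445.27603023 201.80235807 199.37272349] [-0.4 -0.3  0.6]
[446.85074712 201.66739074 194.3558733 ] [-0.  -1.1  5.1]
[449.06718471 201.47742219 188.44928686] [-0.  -1.   6.2]
```

Close to plan at θ≈0.35. I'll lead it on to just short of the catch (0.24), open, and back off.

send_rows(moves=[[[0,0,0,0,-0.0011,0.005,0.05],[0,0,0,0,-0.001,0.006,0.05],[0,0,0,0,0,0.001,0.05],[0,0,0,0,0,0,0.05],[0,0,0,0,0,0,0.4],[0,0,0,0,0,0,0.4],[0,0,0,0,0,0,0.4],[0,0,0,0,0,0,0.4],[0,0,0,0,0,-0.015,0.4],[0,0,0,0,0,-0.025,0.4],[0,0,0,0,0,-0.01,0.4],[0,0,0,0,0,0,0],[0,0,0,0,0,0,0],[0,0,0,0,0,0,0],[0,0,0,0,0,0,0],[0,0,0,0,0,0,0],[0,0,0,0,0,0,0],[0,0,0,0,0,0,0]]])

```text
t: 29.6
position: [352.1, 209.7, 359.1]
eef_rot: [0.19, 0.712, 0.653, 0.175]
force: [0.9, 0.2, -0.5]
grip_width: 0.6
grasp_force: 0.0
```

```bash
python3 -c "
from h import *
s=manip.sense();Rm=q2R(s['eef_rot']);d=Rm[:,2]
go(bar(.22)-(19+6+8)*d+0*d, bar(.22)-(6+19)*d, bar(0)-(6+19)*d)
p=manip.get_image('wrist');save(p,'w6');q=cloud(p).reshape(-1,3)
for t in(.22,0):
  B=bar(t);m=q[(abs(q[:,0]-B[0])<12)&(abs(abs(q[:,1]-B[1])-35)<10)&(abs(q[:,2]-B[2])<12)];print(t,B,len(m),np.median(m,0) if len(m) else '')
"
```

```text
t 29.6 grasp [425.2 203.4 231.7] ytool deg -4.94 tilt 29.95 F [ 0.9  0.2 -0.5] w 0.6 gf 0.0 q7 [ 0.01  0.23 -0.88  2.3   1.1   0.66 -1.81]
[435.4574658  202.66498048 211.63697906] [ 0.2 -1.1 22.5]
[439.43648438 202.31931807 204.70531774] [-0.  0.  8.]
[450.87606337 201.33884373 184.66144164] [ 0.  -0.1 23.1]
0.22 [451.87091741 201.23912304 183.0438761 ] 636 [451.5809201  236.28138097 187.38254794]
0 [463.31049641 200.2586487  163.        ] 0
```

View pics/w6.png

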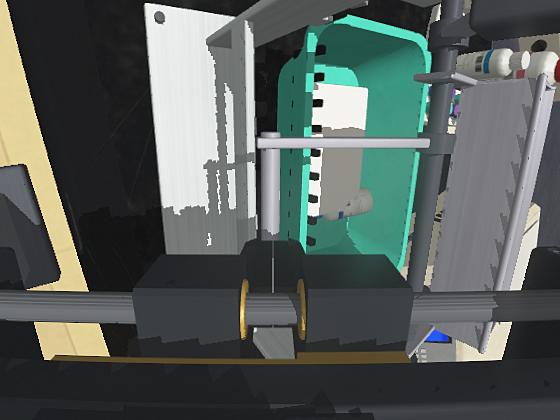

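The wrist picture shows the bucket resting on its catch, with the bar at (270,185) running under the closed fingertips and a bottle in the basket. The cloud confirms 0.22 rad. Now pressing along the bar's path.

send_rows(moves=[[[0,0,0,0,-0.001,0.01,0],[0,0,0,0,0,0.012,0],[0,0,0,0,0,0.005,0],[0,0,0,0,0,0.002,0],[0,0,0,0,0,0.002,0],[0,0,0,0,0,0.002,0],[0,0,0,0,0,0.002,0],[0,0,0,0,0,0,0]]])

```text
t: 30.32
position: [368.6, 208.4, 328.7]
eef_rot: [0.191, 0.712, 0.653, 0.175]
force: [-0.8, -0.5, 0.5]
grip_width: 0.7
grasp_force: 0.0
```

send_rows(moves=[[[0,0,0,0,0,0.002,0],[0,0,0,0,0,0.002,0],[0,0,0,0,0,0.002,0],[0,0,0,0,0,0,0]]])

```text
t: 30.65
position: [371.8, 208.0, 323.2]
eef_rot: [0.191, 0.712, 0.653, 0.175]
force: [-0.4, 0.2, 0.2]
grip_width: 0.6
grasp_force: 0.0
```

```bash
python3 -c "
from h import *
s=manip.sense();d=q2R(s['eef_rot'])[:,2]
go(bar(0)-25*d)
"
```

```text
t 30.65 grasp [445.  201.6 195.9] ytool deg -4.96 tilt 29.99 F [-0.4  0.2  0.2] w 0.6 gf 0.0 q7 [-0.04  0.34 -0.81  2.3   1.29  0.66 -1.96]
[450.86126607 201.34013043 184.65287651] [ 0.2 -0.6 12.7]
```

```bash
python3 -c "
from h import *
p=manip.get_image('wrist');save(p,'w7');q=cloud(p).reshape(-1,3)
for t in np.arange(0,.3,.03):
  B=bar(t);m=q[(abs(q[:,0]-B[0])<12)&(abs(abs(q[:,1]-B[1])-35)<8)&(abs(q[:,2]-B[2]-2)<6)];print(round(t,2),B.round(),len(m),np.median(m,0).round(1) if len(m) else '')
"
```

```text
0.0 [463. 200. 163.] 639 [463.  235.2 167.1]
0.03 [461. 200. 166.] 615 [463.2 235.5 167.3]
0.06 [460. 201. 168.] 534 [463.9 235.7 167.5]
0.09 [458. 201. 171.] 351 [465.1 235.9 167.9]
0.12 [457. 201. 174.] 0 
0.15 [455. 201. 176.] 0 
0.18 [454. 201. 179.] 0 
0.21 [452. 201. 182.] 0 
0.24 [451. 201. 185.] 0 
0.27 [450. 201. 188.] 0
```

View pics/w7.png

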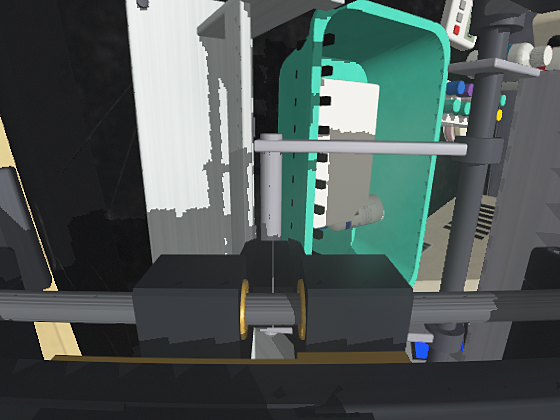

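The wrist picture and cloud show the bar at its home position (z top 167, as measured at the start), so it has snapped past. I'll touch it lightly to make sure it's on the stop, then retreat.

send_rows(moves=[[[0,0,0,0,0,0.005,0],[0,0,0,0,0,0.004,0],[0,0,0,0,0,0.002,0],[0,0,0,0,0,0.001,0],[0,0,0,0,0,0.0007,0],[0,0,0,0,0,0,0]]])

```text
t: 31.2
position: [377.6, 207.5, 312.5]
eef_rot: [0.191, 0.712, 0.653, 0.175]
force: [-5.9, -1.1, 7.2]
grip_width: -0.1
grasp_force: 3.9
```

```bash
python3 -c "
from h import *
s=manip.sense();d=q2R(s['eef_rot'])[:,2]
go(bar(0)-25*d)
"
```

```text
t 31.2 grasp [450.8 201.1 185.2] ytool deg -4.91 tilt 30.02 F [-5.9 -1.1  7.2] w -0.1 gf 3.9383829943835735 q7 [-0.05  0.37 -0.79  2.3   1.34  0.67 -1.99]
[450.85260837 201.35349736 184.64722458] [ 0.3 -0.3  0.5]
```

A firm stop at the home pose (about 9 N). Retreating well clear for a final check.

send_rows(moves=[[[0,0,0,0,0,-0.005,0],[0,0,0,0,0,-0.02,0],[0,0,0,0,0,-0.035,0],[0,0,0,0,0,-0.035,0],[0,0,0,0,0,-0.035,0],[0,0,0,-0.03,0,-0.03,0],[0,0,0,-0.035,0,-0.02,0],[0,0,0,-0.035,0,0,0],[0,0,0,-0.035,0,0,0],[0,0,0,-0.035,0,0,0],[0,0,0,-0.035,0,0,0],[0,0,0,-0.035,0,0,0],[0,0,0,-0.035,0,0,0],[0,0,0,-0.035,0,0,0],[0,0,0,-0.035,0,0,0],[0,0,0,-0.035,0,0,0],[0,0,0,0,0,0,0],[0,0,0,0,0,0,0]]])

```text
t: 32.7
position: [291.1, -77.4, 464.9]
eef_rot: [0.183, 0.718, 0.653, 0.157]
force: [0.6, 0.2, 0.2]
grip_width: 0.3
grasp_force: 0.0
```

```bash
python3 -c "
from h import *
go()
p=manip.get_image('top');save(p,'t9');W=cloud(p);W0=np.load('top0.npy')
def reg(W,x0,y0,x1,y1): return W[140+y0//5:140+y1//5+1,140+x0//5:140+x1//5+1].reshape(-1,3)
for b,l,h in(((60,380,150,470),278,300),((550,420,625,505),278,300),((275,505,480,560),150,185)):
  for w in(W0,W):
    q=reg(w,*b);t=q[(q[:,2]>l)&(q[:,2]<h)];print(len(t),t.mean(0).round(1) if len(t) else '')
a=cv2.imread('pics/t9.png')[130:290,140:440];p2=manip.get_image('side');save(p2,'s9');b=cv2.imread('pics/s9.png')[160:350,200:350]
cv2.imwrite('pics/fin.png',np.hstack([cv2.resize(a,(480,256)),cv2.resize(b,(202,256))]))
"
```

```text
t 32.7 grasp [359.3 -85.9 335. ] ytool deg -5.16 tilt 27.88 F [0.6 0.2 0.2] w 0.3 gf 0.0 q7 [ 0.77 -0.34 -0.5   2.39 -0.4   0.6   0.45]
140 [511.6 313.8 285.9]
139 [511.8 314.  285.5]
138 [490.9  80.5 285.9]
137 [490.9  80.6 285.9]
207 [464.1 196.8 167.7]
205 [464.  197.3 167.4]
```

View pics/fin.png

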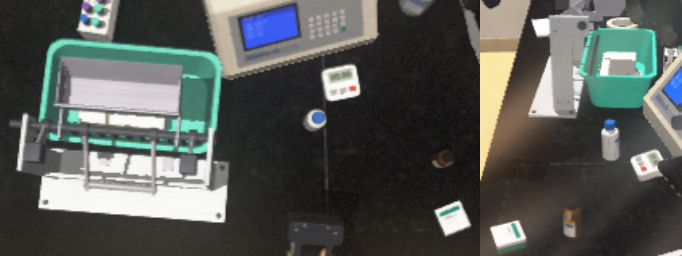

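The final picture shows the empty bucket upright at home, the fourth bottle standing (315,120), and the timer, brown bottle and box where they were.

```bash
python3 -c "
from workcell import manip
print(manip.finish_job())"
```

```text
the job is handed in; nothing more can be done
None
```

I handed the job in at about 33 s: the third bottle tripped the bucket, and the empty bucket was led back by its tail bar and pressed past its catch to fully home. The fourth bottle and the other things still stand where they were; I saw one bottle in the basket, and the bucket hides the rest of it.

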